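# One notch up on the toy-train controller

## Task

Test-run the red tin locomotive: with a fingertip against the knurled rim, turn the big black dial of the train controller clockwise (seen from above) by exactly one click, so that its white pointer rests at the yellow dot, then press the green button all the way down and let go. Do not turn the dial past that one click or backwards into another notch, do not push the red button, and leave everything else on the bench where it stands: nothing needs to be gripped or picked up.

Things in the scene. Friction and masses are not known exactly. Their poses are not given: they have to be found in the camera images.
- console: Train controller: grey box fixed to the bench, 170 (own x) x 270 (own y) x 58 mm high. Origin: centre of its underside; z up. The big dial is at its middle; the green and the red button stand on its top, one on each side of the dial, 102 mm from the dial's axis along the console's y (which is on which side varies).
- dial (a joint): Dial angle in rad: 0 at the start, growing clockwise seen from above. Notches every 0.524 rad (30 degrees): the one wanted, at the yellow dot, is +0.524; -0.524 lies the other way. About 0.1 N m (2 N at the rim) turns it over the hump halfway between two notches; past the hump it pulls itself into the next notch, and let go it settles in the nearest.
- dial_axis (a point): Point on the upright axis of the black dial at the height of its top, 86 mm above the bench (does not turn). The dial is 94 mm across its knurled rim (too wide to pinch; 36 upright ribs, 2.5 mm proud) and 28 mm high, so the rim spans 58 to 86 mm above the bench. A finger pressed inward on the rim with 5 to 8 N and swept along it carries the dial without slipping.
- pointer_tip (a point): Outer end of the white pointer bar on the dial's top, 43.5 mm from the axis; turns with the dial. At dial angle 0 it points along the console's +x.
- yellow_mark (a point): Yellow dot, 11 mm wide, on the console's top 61 mm from the dial's axis: where the pointer must point. Smaller white dots mark the other notches.
- go (a joint): Travel of the green button in m: 0 up, 0.006 fully down; spring return, about 5 N to push it fully down.
- go_top (a point): Centre of the top of the green button, 28 mm wide, on the console; it is pressed straight down.
- stop (a joint): Travel of the red button in m, 0 up; same build as the green one. Leave alone.
- stop_top (a point): Centre of the top of the red button.
- locomotive: Loose dented red tin locomotive, 150 x 58 x 88 mm, standing on the test track beyond the console. Origin under its centre at wheel bottom, y along its length. Leave alone.
- key: Loose brass clockwork key, about 75 x 40 x 8 mm, lying on the bench. Origin: middle of its underside. Leave alone.
- top: Loose blue tin spinning top, 76 mm wide, 72 mm high. Origin: centre of its underside. Leave alone.
- tweezer_block: Loose steel block with tweezers standing in it, 50 x 90 x 101 mm. Origin: centre of its underside. Leave alone.
- varnish: Loose amber jar of varnish, 44 mm wide, 60 mm high. Origin: centre of its underside. Leave alone.

How it is judged (in metres and radians):
On the way, in this order (a step that is already met when the one before it is completed fails the run):
1. the dial is being turned clockwise by the fingers (value of joint dial between 0.08 and 0.4 rad and contact force between the fingers and console above 0.3 N), for 0.02 s.
2. the dial rests in the next notch clockwise, green button still up (value of joint dial between 0.4 and 0.64 rad and value of joint go below 0.002 m), for 0.3 s.
3. the green button is pressed all the way down (value of joint dial between 0.4 and 0.64 rad and value of joint go above 0.0045 m), for 0.05 s.
At the end, for the whole second after the job is handed in: The dial rests one notch clockwise of its start (0.524 rad, within 0.08), the green button has been pressed and is up again (under 2 mm), the red button is up, and every loose thing is within 20 mm of its start (value of joint dial between 0.44 and 0.6 rad and velocity of joint dial between -0.1 and 0.1 rad/s and value of joint each of go, stop below 0.002 m and distance of each of locomotive, key, top, tweezer_block, varnish from where it was at the start of the episode below 0.02 m); the robot touches nothing.
It fails at once if the dial turned past the next notch (over the second hump, 0.785 rad) (value of joint dial above 0.8 rad).
It fails at once if the dial turned backwards over the hump (value of joint dial below -0.27 rad).
It fails at once if the green button pressed before the dial has clicked (value of joint go above 0.003 m and value of joint dial below 0.4 rad).
It fails at once if the red button pressed (value of joint stop above 0.003 m).
It fails at once if a bystander lifted or moved more than 20 mm (distance of any of locomotive, key, top, tweezer_block, varnish from where it was at the start of the episode above 0.02 m).
It also fails if it takes over 42 s, if anything falls off the work surface, if the arm or the gripper's body presses on something with over 40 N, if the wrist force passes 120 N, or if a joint passes its speed limit or range.

## Robot

A 7-joint arm with a two-finger parallel gripper is mounted at the origin on the work surface. World frame = base frame: x ahead of the robot, y to its left, z up, the work surface at z = 0. Lengths are in mm, angles in rad, forces in N, time in s.
With the tool pointing down it reaches from about 425 to 825 mm from the base axis. Payload 3.6 kg.
Tool frame: the origin (TCP) lies at the very end of the fingers, on their centre line; the grasp point (between the pads) lies 19 mm behind it; x points along the fingers, y is the direction in which the jaws open and shut, and the axes are right-handed (so a half turn about x gives the same grasp; the last joint's range is limited). The gripper opens to 85 mm and grips with 20 to 120 N. Pads are 22 mm wide; open, the fingers measure 114 mm over their backs; the gripper's body (76 mm by 85 mm) begins 54 mm behind the grasp point. The pads swing forward as they close: fully open they stand 13 mm farther back than shut.
Start: joints at [1.119, 0.615, -0.013, 1.423, 0.008, 1.103, -0.04], TCP at [268.49, -591.926, 231.297] pointing down, gripper open.
Joint ranges: [-3.12, 3.12], [-0.3, 2.06], [-1.34, 1.32], [0.26, 2.42], [-1.36, 4.5], [0.01, 1.98], [-2.84, 2.84]. Speed limits (rad/s): [2.79, 2.79, 3.14, 3.14, 3.14, 3.14, 3.14].

## Interface

Orientations are given as a rotation vector (axis times angle).
In Python, from cell import get_obs, get_image, get_calibration, job_done, spot_in gives the robot as it stands. The module is installed in compiled form; this text tells all that it offers.
- The arm moves only by the tool send_rows, never from a script. Its argument "deltas" is text: rows parted by semicolons, each of 7 numbers parted by spaces: the shift along the world's x, y, z in m, then the turn, a rotation vector about the world's x, y, z in degrees, then the closure, from 0 (fully open) to 1 (shut). In form: tx ty tz rx ry rz gripper; .... A call has 1 to 10 rows; each row shifts and turns the pose as measured when the row begins; what a row does not reach is not made up. A row lasts 1/8 s, in which the tool goes at most 62.5 mm and 10.7 degrees, less where a joint would pass 70% of its speed; a pose out of reach is approached as far as the arm can. A call with a gripper value outside its range is refused whole. The fingers move at their own pace and stop on an object; "newtons" is the grip in N (left out, the last holds). Time passes only in rows, so rows that do not move let the fingers close. It gives the time, the measured TCP pose, the force and the opening at its end, in the units of the state.
- get_obs(): the state, without advancing time (a new reading comes with each control period).
- get_image(name): name is "scene" or "top" or "wrist"; returns the picture (384x512x3 uint8, red, green, blue); there is no depth.
- get_calibration(name): a dict with "fx", "fy", "cx", "cy" (pixels), "k1" (the pictures are not rectified: a ray, as slopes to the right and down, at radius r is drawn at 1 + k1 r^2 times it, then the intrinsics apply), "position" and "orientation" of the camera in the world. Camera axes: x right, y down, z forward; pixel columns grow to the right and rows downward; lengths in mm; the calibration is good to about 2 mm. A picture is of the moment at which its call begins: read the wrist's pose just before it. get_calibration takes no time and is no camera call; for the wrist camera it gives the pose at the moment of the call.
- job_done(): hands the job in, once; it reports no verdict.
Trained networks look in the newest picture that a camera, given by its name, has taken for a name from the list of things; names that differ only in an ending like _2 or _b are one class to them, and where a whole thing is asked for, a point or a joint stands for the part that bears it (a point fixed in the world has none). Each returns a list of dicts, best first, with "score" (0 to 1); they miss things now and then, are a little off and sometimes report something else, mostly with a low value. They report only what shows in the picture. A call takes as long as a camera call.
- spot_in(camera, target): "point" ([x, y, z] in mm, in world coordinates, good to about 4 mm: the middle of the surface that is visible of it).
The state is a dict: "time_s": time; "joint_pos": joint angles; "joint_vel": joint speeds; "effort": joint torques, N m; "position": TCP position; "orientation": TCP orientation; "force": force on the tool from outside, world axes, zero at the start; "ft_torque": the same for the moment, N m; "grip_width": finger opening in mm.
Only numpy, scipy, OpenCV 4.12 (cv2) and the standard library are available. Lean on these libraries where they do the work, as an engineer would, in place of code of your own. Each camera call takes 0.05 s, during which the arm holds its last target. There are 200 camera calls.

## Working session

There is one attempt and no reset: what is moved stays moved. The work goes in short steps, Python scripts to look and compute and a tool call to move; the robot and the scene stay as the last step left them, time stands still between calls to the robot, and variables do not carry over. Pictures are saved under pics/ and viewed, about 8 in all and at most 12, crops included, and the job is handed in when it is done.

Besides the shell and the picture viewer there is one more tool, called after ">>>" by a JSON object that holds its "op" and its "data", one argument or row to a line. send_rows: Moves the arm, as the interface text tells. Its arguments: {"type":"object","properties":{"deltas":{"type":"string"},"newtons":{"type":"number"}},"required":["deltas"]}

```bash
mkdir -p pics; python3 - <<'E'
from cell import *
import cv2,numpy as np
o=get_obs();print(o['time_s'],o['position'],o['orientation'],o['force'],o['grip_width'])
for c in ('scene','top'):
    im=get_image(c);cv2.imwrite(f'pics/{c}1.png',im[:,:,::-1])
    k=get_calibration(c);print(c,k)
    for t in ('dial_axis','pointer_tip','yellow_mark','go_top','stop_top','console','locomotive','key','top','tweezer_block','varnish'):
        print(t,[(np.round(d['point']).tolist(),round(d['score'],2)) for d in spot_in(c,t)[:2]])
E
```

```text
0.0 [ 268.17941107 -591.25818542  230.13409965] [ 1.98661523  0.43219512 -1.98783146] [ 0.20823522 -0.24122187  0.30300469] 85.62153550664232
scene {'fx': 441.60622119503046, 'fy': 441.60622119503046, 'cx': 254.69376764193862, 'cy': 192.80945539749837, 'k1': -0.12867057127356338, 'position': array([ 969.09952429, -490.33646579,  882.54059828]), 'orientation': array([-2.36828183, -0.8333296 ,  0.2909202 ])}
dial_axis [([555.0, -39.0, 56.0], 0.73)]
pointer_tip [([544.0, -25.0, 85.0], 0.6), ([375.0, 316.0, 32.0], 0.44)]
yellow_mark [([560.0, -39.0, 56.0], 0.88)]
go_top [([523.0, -118.0, 80.0], 0.48)]
stop_top [([552.0, 77.0, 80.0], 0.45), ([586.0, 319.0, 42.0], 0.38)]
console [([556.0, -39.0, 65.0], 0.6), ([526.0, -117.0, 80.0], 0.29)]
locomotive [([779.0, -140.0, 83.0], 0.8)]
key [([394.0, -322.0, 8.0], 0.53)]
top [([375.0, 315.0, 32.0], 0.66)]
tweezer_block [([621.0, -346.0, 30.0], 0.64)]
varnish [([588.0, 322.0, 43.0], 0.88)]
top {'fx': 392.2774894110601, 'fy': 392.2774894110601, 'cx': 256.11728863058266, 'cy': 189.37486928697552, 'k1': -0.07193433193755241, 'position': array([526.73763671, -12.5359161 , 954.74513864]), 'orientation': array([-2.18049158,  2.21249273, -0.05307104])}
dial_axis [([534.0, -18.0, 59.0], 0.9)]
pointer_tip [([532.0, -14.0, 85.0], 0.92)]
yellow_mark [([533.0, -13.0, 56.0], 0.73), ([770.0, -122.0, 82.0], 0.4)]
go_top [([520.0, -117.0, 79.0], 0.4)]
stop_top [([550.0, 86.0, 80.0], 0.41)]
console [([534.0, -16.0, 56.0], 0.7)]
locomotive [([768.0, -119.0, 81.0], 0.69)]
key [([394.0, -315.0, 4.0], 0.69), ([548.0, 87.0, 84.0], 0.44)]
top [([522.0, -118.0, 82.0], 0.6), ([370.0, 318.0, 31.0], 0.57)]
tweezer_block [([609.0, -340.0, 30.0], 0.97)]
varnish [([576.0, 319.0, 61.0], 0.71)]
```

```bash
python3 - <<'E'
import cv2
a=cv2.imread('pics/top1.png')
cv2.imwrite('pics/top1c.png',cv2.resize(a[90:290,150:350],None,fx=3,fy=3,interpolation=cv2.INTER_CUBIC))
E
```

```text
(no output)
```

View pics/top1c.png

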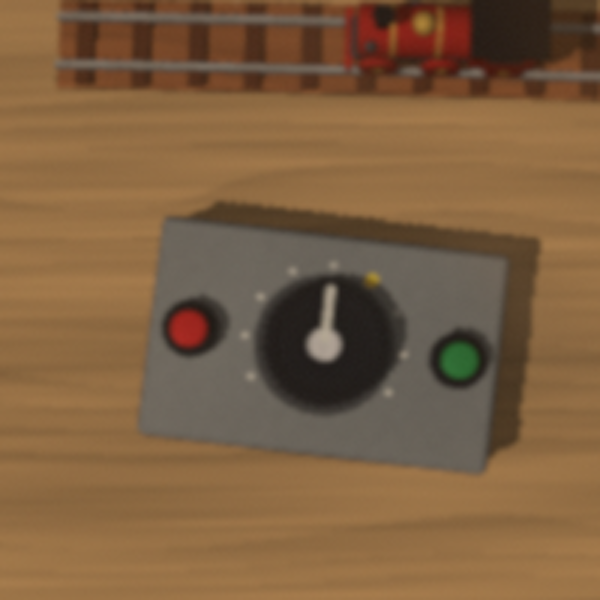

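View pics/scene1.png

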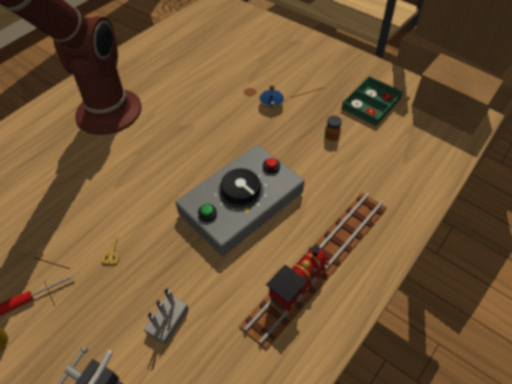

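The top view shows the dial hub at about crop (324,345), the yellow dot at (372,279) clockwise of the pointer, green on the right (-y) at (460,360), and red on the left (+y) at (188,328). The scene view agrees, and the near side of the console is free.

```bash
cat > h.py <<'E'
from cell import *
import cv2,numpy as np
from scipy.spatial.transform import Rotation as R
def back(c,uv,z,k=None):
    k=k or get_calibration(c)
    K=np.array([[k['fx'],0,k['cx']],[0,k['fy'],k['cy']],[0,0,1]])
    p=cv2.undistortPoints(np.array([[uv]],float),K,np.array([k['k1'],0,0,0.]))[0,0]
    d=R.from_rotvec(k['orientation']).apply([*p,1]); P=k['position']
    return P+d*(z-P[2])/d[2]
def blob(im,f,box=None):
    h=cv2.cvtColor(im,cv2.COLOR_RGB2HSV); m=f(h).astype(np.uint8)
    if box: mm=np.zeros_like(m); mm[box[1]:box[3],box[0]:box[2]]=1; m*=mm
    n,l,s,c=cv2.connectedComponentsWithStats(m); i=1+s[1:,4].argmax(); return c[i],s[i,4]
green=lambda h:(h[...,0]>45)&(h[...,0]<85)&(h[...,1]>110)&(h[...,2]>50)
red=lambda h:((h[...,0]<6)|(h[...,0]>174))&(h[...,1]>150)&(h[...,2]>80)
E
python3 - <<'E'
from h import *
for c,box in (('top',(190,150,330,250)),('scene',(170,140,310,250))):
    im=cv2.imread(f'pics/{c}1.png')[:,:,::-1].copy()
    g,r=blob(im,green,box),blob(im,red,box); print(c,g,r)
    G,Rr=back(c,g[0],80),back(c,r[0],80)
    d=Rr-G; print(G,Rr,(G+Rr)/2,np.hypot(*d[:2]),'yaw',np.degrees(np.arctan2(d[1],d[0]))-90)
print('hub',back('top',(258,205),86),'yel',back('top',(150+372/3,90+279/3),58))
o=get_obs();print(R.from_rotvec(o['orientation']).as_matrix().round(3))
E
```

```text
top (array([302.93233083, 209.70676692]), np.int32(133)) (array([212.2189781 , 199.12408759]), np.int32(137))
[ 522.49707933 -116.18326178   80.        ] [549.04145313  85.81189409  80.        ] [535.76926623 -15.18568385  80.        ] 203.73180108736483 yaw -7.486395278366189
scene (array([206.5       , 209.60576923]), np.int32(104)) (array([271.22222222, 162.20987654]), np.int32(81))
[ 524.1609558  -117.66350469   80.        ] [551.14910934  83.94853084  80.        ] [537.65503257 -16.85748692  80.        ] 203.4103569108531 yaw -7.624392321790296
hub [534.42513711 -16.14601195  86.        ] yel [584.49239231 -53.65641341  58.        ]
[[ 0.     0.413 -0.911]
 [ 0.    -0.911 -0.413]
 [-1.    -0.    -0.   ]]
```

>>> {"op": "send_rows", "data": {
  "deltas": "0.019 0.055 0 0 0 -1.7 1;0.019 0.055 0 0 0 -1.7 1;0.019 0.055 0 0 0 -1.7 1;0.019 0.055 0 0 0 -1.7 1;0.019 0.055 0 0 0 -1.7 1;0.019 0.055 0 0 0 -1.7 1;0.019 0.055 0 0 0 -1.7 1;0.019 0.055 0 0 0 -1.7 1;0.019 0.055 0 0 0 -1.7 1;0.019 0.055 0 0 0 -1.7 1",
  "newtons": 40
}}

```text
time_s: 2.45
position: [461.5, -30.8, 233.4]
orientation: [2.17, 0.108, -2.154]
force: [0.9, -0.3, -0.1]
grip_width: 0.2
```

```bash
cat > s.py <<'E'
from h import *
o=get_obs();M=R.from_rotvec(o['orientation']).as_matrix()
print('t',o['time_s'],'p',o['position'].round(1),'F',o['force'].round(1),'w',round(o['grip_width'],1),'x',M[:,0].round(3),'yang',np.degrees(np.arctan2(M[1,1],M[0,1])).round(1))
C=np.array([536.5,-16]);d=o['position'][:2]-C;print('r',np.hypot(*d),'az',np.degrees(np.arctan2(d[1],d[0]))%360, 'j',np.round(o['joint_pos'],2))
E
python3 s.py
```

```text
t 2.45 p [461.5 -30.8 233.4] F [ 0.9 -0.3 -0.1] w 0.2 x [ 0.008 -0.008 -1.   ] yang -83.8
r 76.44098757616311 az 191.17984739105606 j [ 0.06  0.32 -0.07  1.94  0.04  0.87 -1.49]
```

>>> {"op": "send_rows", "data": {
  "deltas": "0 0.001 -0.04 0 0 0 1;0 0.001 -0.04 0 0 0 1;0 0.001 -0.035 0 0 0 1;0 0 -0.025 0 0 0 1;0 0 -0.015 0 0 0 1;0 0 -0.008 0 0 0 1;0 0 0 0 0 0 1"
}}

```text
time_s: 3.32
position: [467.3, -19.5, 68.4]
orientation: [2.177, 0.126, -2.134]
force: [-0.6, 0.3, 0.4]
grip_width: 0.3
```

```bash
python3 s.py; python3 - <<'E'
from h import *
a=get_image('wrist')[:,:,::-1]; b=get_image('scene')[:,:,::-1]
cv2.imwrite('pics/w2.png',np.hstack([a[:, :400],cv2.resize(b[130:265,160:300],(398,384),interpolation=cv2.INTER_CUBIC)]))
E
```

```text
t 3.325 p [467.3 -19.5  68.4] F [-0.6  0.3  0.4] w 0.3 x [ 0.02  -0.004 -1.   ] yang -83.0
r 69.26828294630707 az 182.91580806888234 j [ 0.02  0.59 -0.05  2.12  0.08  0.41 -1.53]
```

View pics/w2.png

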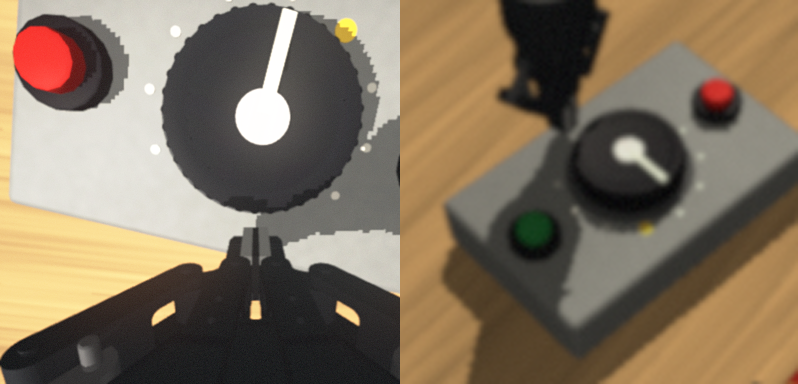

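Wrist view: the fingers are just clear of the near rim, and the pointer and yellow dot are at wrist pixels (290,12) and (346,28). Next I feel for contact.

>>> {"op": "send_rows", "data": {
  "deltas": "0.001 -0.004 0 0 -1.1 0.5 1;0.002 0 0 0 0 0 1;0.002 0 0 0 0 0 1;0.001 0 0 0 0 0 1;0 0 0 0 0 0 1"
}}

```text
time_s: 4.05
position: [475.5, -24.1, 70.9]
orientation: [2.2, 0.133, -2.099]
force: [-0.2, -0.3, -0.3]
grip_width: -0.0
```

```bash
python3 s.py
```

```text
t 4.05 p [475.5 -24.1  70.9] F [-0.2 -0.3 -0.3] w -0.0 x [ 0.047 -0.004 -0.999] yang -82.5
r 61.50145950757565 az 187.583624578427 j [ 0.04  0.59 -0.05  2.12  0.08  0.39 -1.52]
```

>>> {"op": "send_rows", "data": {
  "deltas": "0.0005 0 -0.002 0 2.5 0 1;0.001 0 -0.001 0 0 0 1;0.001 0 0 0 0 0 1;0.001 0 0 0 0 0 1"
}}

```text
time_s: 4.55
position: [478.2, -23.9, 67.7]
orientation: [2.153, 0.137, -2.15]
force: [-0.5, 0.7, 0.2]
grip_width: 0.2
```

```bash
python3 s.py
```

```text
t 4.55 p [478.2 -23.9  67.7] F [-0.5  0.7  0.2] w 0.2 x [ 0.002 -0.004 -1.   ] yang -82.4
r 58.795596040628475 az 187.75731627578185 j [ 0.04  0.61 -0.05  2.08  0.08  0.46 -1.52]
```

>>> {"op": "send_rows", "data": {
  "deltas": "0.001 0 0 0 0 0 1;0.001 0 0 0 0 0 1;0.001 0 0 0 0 0 1"
}}

```text
time_s: 4.92
position: [478.3, -24.1, 67.5]
orientation: [2.146, 0.137, -2.156]
force: [-3.0, -0.0, 1.8]
grip_width: 0.1
```

>>> {"op": "send_rows", "data": {
  "deltas": "0.001 0 0 0 0 0 1;0.001 0 0 0 0 0 1"
}}

```text
time_s: 5.18
position: [478.3, -24.3, 67.3]
orientation: [2.142, 0.137, -2.161]
force: [-3.8, -0.6, 3.1]
grip_width: -0.0
```

>>> {"op": "send_rows", "data": {
  "deltas": "0.0018 0 0.0003 0 0 0 1;0.0016 0.0042 0.0003 0 0 -4 1;0.0019 0.0041 0.0003 0 0 -4 1"
}}

```text
time_s: 5.55
position: [477.4, -18.0, 67.3]
orientation: [-2.191, 0.021, 2.243]
force: [-5.5, -1.6, 4.6]
grip_width: 0.2
```

```bash
python3 s.py
```

```text
t 5.55 p [477.4 -18.   67.3] F [-5.5 -1.6  4.6] w 0.2 x [-0.023 -0.005 -1.   ] yang -90.8
r 59.18220794783846 az 181.89193189124327 j [-0.    0.61 -0.01  2.06  0.03  0.49 -1.62]
```

>>> {"op": "send_rows", "data": {
  "deltas": "0.0020 0.0048 0.001 0 -0.7 -3.5 1;0.0023 0.0048 0.001 0 -0.6 -3.5 1"
}}

```text
time_s: 5.8
position: [477.4, -10.4, 67.8]
orientation: [-2.139, 0.161, 2.161]
force: [-4.1, -0.1, -3.1]
grip_width: -0.0
```

```bash
python3 s.py;python3 - <<'E'
from h import *
a=get_image('wrist')[:,:,::-1]
cv2.imwrite('pics/w3.png',a)
E
```

```text
t 5.8 p [477.4 -10.4  67.8] F [-4.1 -0.1 -3.1] w -0.0 x [-0.011 -0.006 -1.   ] yang -98.2
r 59.39389756105685 az 174.57653826156394 j [-0.04  0.61  0.02  2.07 -0.02  0.47 -1.72]
```

View pics/w3.png

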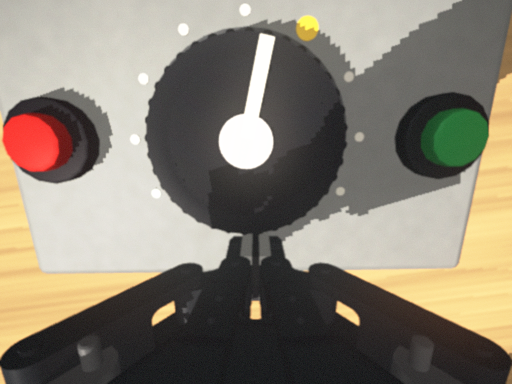

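Wrist view: hub (246,141), pointer tip (266,38), yellow dot (307,27). The dial has turned about 12°, so I carry on over the hump.

>>> {"op": "send_rows", "data": {
  "deltas": "0.0029 0.0048 0.0002 0 -0.4 -4 1;0.0032 0.0047 0.0002 0 0 -4 1;0.0035 0.0044 0.0002 0 0 -4 1"
}}

```text
time_s: 6.22
position: [481.6, 7.5, 67.5]
orientation: [-2.013, 0.366, 2.047]
force: [-5.7, 0.5, 3.5]
grip_width: -0.1
```

```bash
python3 s.py;python3 - <<'E'
from h import *
a=get_image('wrist')[:,:,::-1]
cv2.imwrite('pics/w4.png',a)
E
```

```text
t 6.225 p [481.6   7.5  67.5] F [-5.7  0.5  3.5] w -0.1 x [-0.017  0.    -1.   ] yang -110.3
r 59.73279704648863 az 156.81385773222044 j [-0.11  0.62  0.08  2.06 -0.1   0.49 -1.88]
```

View pics/w4.png

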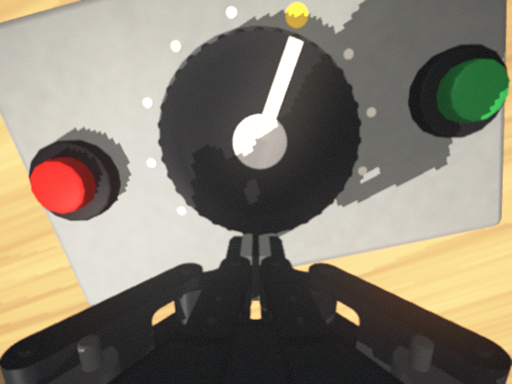

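The pointer at (295,40) now lines up with the yellow dot at (296,14), about 31° turned. I back off radially.

>>> {"op": "send_rows", "data": {
  "deltas": "-0.0045 0.0019 0 0 0 0 1;-0.009 0.004 0 0 0 0 1;-0.009 0.004 0.005 0 0 0 1;0 0 0.03 0 0 0 1;0 0 0.04 0 0 0 1;0 0 0 0 0 0 1;0 0 0 0 0 0 1"
}}

```text
time_s: 7.15
position: [463.0, 20.2, 146.1]
orientation: [-2.028, 0.358, 2.032]
force: [0.2, -0.4, -0.8]
grip_width: 0.0
```

```bash
python3 s.py;python3 - <<'E'
from h import *
a=get_image('wrist')[:,:,::-1]
cv2.imwrite('pics/w5.png',a)
rgb=a[:,:,::-1].copy()
k=get_calibration('wrist')
g=blob(rgb,green);r=blob(rgb,red);G=back('wrist',g[0],80,k);Q=back('wrist',r[0],80,k);print(g,G,Q,(G+Q)/2)
for t in ('go_top','pointer_tip','yellow_mark','dial_axis'):print(t,[(np.round(d['point']),round(d['score'],2)) for d in spot_in('wrist',t)[:1]])
E
```

```text
t 7.15 p [463.   20.2 146.1] F [ 0.2 -0.4 -0.8] w 0.0 x [-0.002  0.002 -1.   ] yang -110.1
r 81.95347980384197 az 153.76691920004117 j [-0.17  0.45  0.11  2.05 -0.08  0.64 -1.92]
(array([403.21571429,  70.66142857]), np.int32(1400)) [ 522.05924411 -111.42682037   80.        ] [548.16720118  86.67022024  80.        ] [535.11322264 -12.37830007  80.        ]
go_top [(array([ 524., -114.,   80.]), 0.9)]
pointer_tip [(array([539., -16.,  84.]), 0.88)]
yellow_mark [(array([536.,  -8.,  60.]), 0.71)]
dial_axis [(array([540.,  -8.,  56.]), 0.97)]
```

View pics/w5.png

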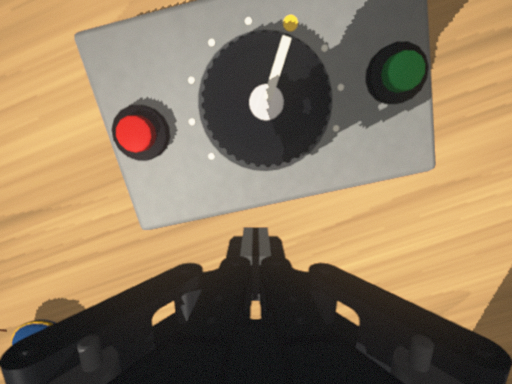

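The pointer points at the yellow dot (287,38 → 290,20). Next is the move over to green.

>>> {"op": "send_rows", "data": {
  "deltas": "0.015 -0.034 0 0 0 0 1;0.015 -0.034 0 0 0 0 1;0.015 -0.034 0 0 0 0 1;0.013 -0.03 0 0 0 0 1;0 0 0 0 0 0 1;0 0 0 0 0 0 1"
}}

```text
time_s: 8.15
position: [520.1, -114.1, 140.9]
orientation: [-2.019, 0.355, 2.045]
force: [0.5, -0.3, 0.8]
grip_width: 0.3
```

```bash
python3 s.py
```

```text
t 8.15 p [ 520.1 -114.1  140.9] F [ 0.5 -0.3  0.8] w 0.3 x [-0.012  0.004 -1.   ] yang -109.9
r 99.4662925237094 az 260.4979293277075 j [ 0.11  0.55  0.1   1.86 -0.08  0.74 -1.66]
```

>>> {"op": "send_rows", "data": {
  "deltas": "0.002 -0.002 -0.02 0 0 0 1;0.001 0 -0.018 0 0 0 1;0 0 -0.006 0 0 0 1;0 0 -0.003 0 0 0 1;0 0 -0.003 0 0 0 1"
}}

```text
time_s: 8.78
position: [522.4, -110.1, 90.0]
orientation: [-2.021, 0.344, 2.05]
force: [-0.6, 0.2, 0.0]
grip_width: 0.0
```

>>> {"op": "send_rows", "data": {
  "deltas": "0 0 -0.004 0 0 0 1;0 0 -0.003 0 0 0 1;0 0 -0.003 0 0 0 1"
}}

```text
time_s: 9.15
position: [523.0, -110.1, 80.3]
orientation: [-2.023, 0.343, 2.048]
force: [-0.6, -0.3, 0.4]
grip_width: 0.1
```

>>> {"op": "send_rows", "data": {
  "deltas": "0 -0.003 0.001 0 0 0 1;0 -0.003 0 0 0 0 1;0 0 -0.002 0 0 0 1;0 0 -0.002 0 0 0 1;0 0 -0.002 0 0 0 1"
}}

```text
time_s: 9.78
position: [523.2, -117.1, 75.8]
orientation: [-2.024, 0.344, 2.047]
force: [-1.7, 0.5, 3.7]
grip_width: -0.1
```

>>> {"op": "send_rows", "data": {
  "deltas": "0 0 -0.0025 0 0 0 1;0 0 -0.0025 0 0 0 1"
}}

```text
time_s: 10.02
position: [523.3, -117.2, 73.6]
orientation: [-2.024, 0.344, 2.046]
force: [-7.0, 1.1, 29.2]
grip_width: -0.1
```

The force rose to 29 N, so the button is bottomed. I hold briefly, then lift off and clear.

>>> {"op": "send_rows", "data": {
  "deltas": "0 0 -0.0003 0 0 0 1;0 0 -0.0003 0 0 0 1"
}}

```text
time_s: 10.28
position: [523.2, -117.2, 74.6]
orientation: [-2.025, 0.344, 2.045]
force: [-1.3, 0.2, 4.7]
grip_width: 0.2
```

>>> {"op": "send_rows", "data": {
  "deltas": "0 0 0.01 0 0 0 1;0 0 0.03 0 0 0 1;0 0 0.04 0 0 0 1;-0.03 -0.03 0.04 0 0 0 1;-0.03 -0.03 0.02 0 0 0 1;0 0 0 0 0 0 1;0 0 0 0 0 0 1"
}}

```text
time_s: 11.15
position: [461.9, -176.9, 218.1]
orientation: [-2.026, 0.341, 2.048]
force: [0.5, 0.6, -0.8]
grip_width: 0.1
```

```bash
python3 s.py;python3 - <<'E'
from h import *
a=get_image('wrist')[:,:,::-1]; b=get_image('top')[:,:,::-1]
cv2.imwrite('pics/f.png',np.hstack([cv2.resize(a,(400,300)),cv2.resize(b[100:250,170:370],(400,300),interpolation=cv2.INTER_CUBIC)]))
for t in ('locomotive','key','top','tweezer_block','varnish'):print(t,[(np.round(d['point']),round(d['score'],2)) for d in spot_in('top',t)[:2]])
E
```

```text
t 11.15 p [ 461.9 -176.9  218.1] F [ 0.5  0.6 -0.8] w 0.1 x [-0.009  0.007 -1.   ] yang -109.3
r 177.33687701278154 az 245.11215138816462 j [ 0.24  0.4   0.11  1.87 -0.06  0.88 -1.52]
locomotive [(array([ 772., -122.,   83.]), 0.97), (array([ 518., -114.,   79.]), 0.28)]
key []
top [(array([370., 320.,  33.]), 0.81)]
tweezer_block [(array([ 610., -342.,   32.]), 0.96), (array([533., -17.,  84.]), 0.38)]
varnish [(array([576., 315.,  57.]), 0.79)]
```

View pics/f.png

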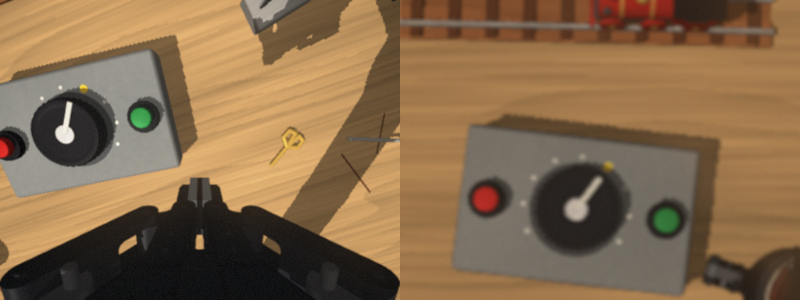

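```bash
python3 -c "
from cell import *
print(job_done())"
```

```text
the job is handed in; nothing more can be done
None
```

I turned the dial one click clockwise to the yellow dot, pressed the green button to the bottom and let it come back up, then handed the job in. The arm finished at about 11 s of the 42 s.

- **Dial:** I swept the closed fingertips about 31° along the near rim, pressing inward with 4 to 6 N. After release, the wrist and top pictures both show the pointer at the yellow dot.
- **Green button:** The force was about 4 N part-way down and 29 N at the bottom. The contact heights match the 6 mm travel. The last pictures show it up again.
- **Red button and bystanders:** The red button was not touched. The locomotive, top, tweezer block and varnish jar were all found within about 5 mm of where they started.
- **Not confirmed:** The network missed the key in the last top picture. The last wrist picture shows it lying flat on the bench, and the arm only passed high above it, but I did not measure its position again.

The arm ended clear of everything, with about zero force on it.

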